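# Press the comparison block flush on the heater with the parked spacer

## Robot

A 6-joint arm with a two-finger parallel gripper is mounted at the origin on the work surface. World frame = base frame: x ahead of the robot, y to its left, z up, the work surface at z = 0. Lengths are in m, angles in degrees, forces in N, time in s.
With the tool pointing down it reaches from about 0.375 to 0.9 m from the base axis. Payload 3.1 kg.
Tool frame: the origin (TCP) lies where the fingers leave the gripper's body, on its centre line; the fingertips stand 70 mm ahead of it and the grasp point (between the pads) lies 51 mm ahead of it; z points along the fingers, y is the line along which they close (so a half turn about z gives the same grasp; the last joint's range is limited). The gripper opens to 87 mm and grips with 3 to 60 N. Pads are 19 mm wide; open, the fingers measure 117 mm over their backs; the gripper's body (75 mm by 190 mm) begins 51 mm behind the grasp point.
Start: joints at [-10.227, 30.224, 82.088, -0, 67.689, -10.227], TCP at [0.625, 0, 0.292] pointing down, gripper open.
Joint ranges: [-176.69, 176.69], [-43.24, 126.21], [12.49, 139.97], [-82, 262], [0, 151.66], [-163.58, 163.58]. Speed limits (degrees/s): [159.86, 159.86, 180, 180, 180, 180].

## Interface

Orientations are given as a 3x3 rotation matrix whose columns are the frame's x, y, z axes.
In Python, from rig import readout, capture, calibration, bot, look_for gives the robot as it stands. The module is installed in compiled form; this text tells all that it offers.
- The arm moves only by the shell command python3 -m pendant 'ROWS'. ROWS is JSON, a list of rows, each a list of 7 numbers: the shift along the tool's x, y, z normalised to -1 to 1, where 1 is 200 mm, then the turn, a rotation vector about the tool's x, y, z normalised to -1 to 1, where 1 is 180 degrees, then the closure, from -1 (fully open) to 1 (shut). In form: [[dx, dy, dz, ax, ay, az, grip], ...]. A call has 1 to 8 rows; each row is the pose to reach, as a shift and turn from the pose commanded when the call began, along the tool's axes at that moment, turning the shorter way round; what a row does not reach only later rows make up. A row lasts 1/10 s, in which the tool goes at most 50 mm and 8.59 degrees, less where a joint would pass 70% of its speed; a pose out of reach is approached as far as the arm can. A call with a number of a shift or a turn outside -1 to 1 is refused whole. A call with a gripper value outside its range is refused whole. The fingers move at their own pace and stop on an object; the grip force is fixed at half the most. Time passes only in rows, so rows that repeat a pose let the fingers close. It gives the time, the measured TCP pose, the force, the opening and the grip force at its end, in the units of the state.
- readout.read_state(): the state, without advancing time (a new reading comes with each control period).
- capture(name): name is "scene" or "side" or "wrist"; returns (picture, depth): 400x640x3 uint8, red, green, blue; 400x640 float32, m along the optical axis (not along the pixel's ray), 0 where there is no reading.
- calibration(name): a dict with "mtx" (3x3 intrinsics, pixels), "k1" (the pictures are not rectified: a ray, as slopes to the right and down, at radius r is drawn at 1 + k1 r^2 times it, then the intrinsics apply), "T" (4x4, takes a point from camera to world coordinates); the wrist camera has in their place "mount" (4x4, takes a point from camera to tool coordinates, whose origin is the TCP and whose axes are the flange's). Camera axes: x right, y down, z forward; pixel columns grow to the right and rows downward; lengths in m; the calibration is good to about 2 mm. A picture is of the moment at which its call begins: read the wrist's pose just before it. calibration takes no time and is no camera call.
- bot.hand_in(): hands the job in; it is judged then, once.
Trained networks look in the newest picture that a camera, given by its name, has taken for a name from the list of things; names that differ only in an ending like _2 or _b are one class to them, and where a whole thing is asked for, a point or a joint stands for the part that bears it (a point fixed in the world has none). Each returns a list of dicts, best first, with "conf" (0 to 1); they miss things now and then, are a little off and sometimes report something else, mostly with a low value. They report only what shows in the picture. A call takes as long as a camera call. They do not tell look-alikes from the thing itself.
- look_for(thing, camera): "extent" ([left, top, right, bottom] in pixels, round what is visible of it).
The state is a dict: "time_s": time; "joint_positions": joint angles; "qvel": joint speeds; "tau": joint torques, N m; "position": TCP position; "tcp_rot": TCP orientation; "force": force on the tool from outside, world axes, zero at the start; "moment": the same for the moment, N m; "opening": opening from 0.0 (shut) to 1.0 (fully open); "grasp_force": force on a finger pad.
Only numpy, scipy, OpenCV 4.12 (cv2) and the standard library are available. Lean on these libraries where they do the work, as an engineer would, in place of code of your own. Each camera call takes 0.05 s, during which the arm holds its last target. There are 200 camera calls.

## Task

Unlock the aluminium spacer from its bayonet holder (turn it counter-clockwise, seen from above, until its foot lines up with the slot, then lift it out), and slide it upright, foot down on the bed, into the gap behind the brass block at the one place where that gap is wide enough. Push the block with the spacer until it lies flush against the heater's face, and finish while still gripping the spacer and pressing, so that the block stays held firmly against the heater. Touch the block with the spacer only, never with the gripper, and leave the bottle, the brass sleeve and the screwdriver alone.

Things in the scene. Friction and masses are not known exactly. Their poses are not given: they have to be found in the camera images.
- spacer_grip (a point): Loose aluminium spacer, 86 high: foot 12 (x) x 40 (y) x 24 high, round neck 12 dia, 20 long, then a grip tab 12 (x) x 32 (y) x 42 high, parallel to the foot; same after a half turn. Point: middle of the tab, on the axis, 66 above the foot's underside; z up. Grip the tab across its 12 mm. It starts in the holder, foot 4 above the bench, turned 0.8 to 1.3 rad clockwise from the slot; turns freely.
- holder: Fixed box 68 x 68 x 36 high, origin centre of underside at bench level. Its 6 mm dark steel cover (top at 36) has a central slot 18 (x) x 46 (y). The spacer's axis is at the centre, its foot shut in below the cover (2 mm play); it lifts out when its y lies along the holder's y within 0.1 rad: turn counter-clockwise from above 0.8 to 1.3 rad. Inner stops halt it about 0.1 rad past that.
- stage: Fixed dark steel bed 122 (x) x 136 (y), top 8 above the bench; origin at bench level, mid y; bed from x = -48 to +74; x points to the heater. Cheeks 30 high over the bed, inner faces at y = +-55, from x = -40 to +34, guide the block's ends. Heater at the +x end, two jaws side by side at the -x end.
- heater: Fixed heater: upright flat brass contact face 110 wide (y), 34 high over the bed, looking to -x; a grey housing 50 high over the bed starts 12 behind the face. Origin on the face, mid width, at bed level (8 above the bench), at stage x = +30; axes as the stage.
- block_center (a point): Centre of the loose hollow brass block, 20 (x) x 104 (y) x 34 high, about 0.3 kg, five dark marks on top, standing on the bed between heater and jaws, axes about the stage's. At the start its front is 5 to 9 mm short of the heater; flush, this centre is 10 mm in front of the heater's face. Bed friction 2 to 5 N; 15 N through the spacer seats both ends.
- jaw_thin_face (a point): Fixed thin steel jaw, 22 (x) x 50 (y) x 34 high over the bed. Point: middle of its front face, at bed level; axes as the stage; at stage x = -18, y = +27 or -27 (drawn). From here in +x to the block is the wide gap, 19 to 23 mm, about 54 long between the thick jaw's flank and the cheek: the spacer's foot fits, parallel to the jaw.
- jaw_thick_face (a point): Fixed thick steel jaw, 40 (x) x 50 (y) x 34 high over the bed, beside the thin one. Point: middle of its front face, at bed level, at stage x = 0, y = -27 or +27. The gap between it and the block, 1 to 5 mm, is too narrow for the spacer (10 mm even with the block flush).
- water_bottle: Bystander: clear bottle with a red cap, diameter 64, 190 high, origin at its underside. Leave alone.
- sleeve: Bystander: upright brass sleeve, diameter 40, 50 high, origin at its underside. Leave alone.
- screwdriver: Bystander: screwdriver lying on the bench. Leave alone.
Not all that is in view belongs to the job. What is shaped like the holder but purple is not meant.

How it is judged (in metres and radians):
On the way, in this order (a step that is already met when the one before it is completed fails the run):
1. the spacer is turned in line with the slot while still down in the holder (angle between the y axis of spacer_grip and the y axis of holder, either way round below 0.2 rad and z of spacer_grip in the frame of holder below 0.085 m), for 0.2 s.
2. the spacer is lifted out, clear of the holder, in the gripper (z of spacer_grip in the frame of holder above 0.105 m and contact force between the fingers and spacer above 1 N), for 0.2 s.
At the end, for the whole second after the job is handed in: Spacer upright (0.15 rad) and held by the fingers in the wide gap, within 12 mm of the thin jaw's middle sideways, foot within 8 mm of the bed; block flush on the heater (2 mm, 0.025 rad, not tipped), pressed on it by the spacer with over 2 N (x of spacer_grip in the frame of jaw_thin_face between 0.006 and 0.028 m and y of spacer_grip in the frame of jaw_thin_face between -0.012 and 0.012 m and z of spacer_grip in the frame of jaw_thin_face below 0.074 m and angle between spacer_grip's own z axis and vertical below 0.15 rad and x of block_center in the frame of heater above -0.012 m and angle between the x axis of block_center and the x axis of heater, either way round below 0.025 rad and angle between block_center's own z axis and vertical below 0.06 rad and contact force between block and heater above 2 N and contact force between spacer and block above 2 N and contact force between the fingers and spacer above 2 N); the arm keeps its last pose, push and grip.
It fails at once if the gripper or arm touches the brass block (contact force between any of the fingers, the arm and block above 1 N).
It fails at once if a bystander is disturbed (distance of any of water_bottle, sleeve, screwdriver from where it was at the start of the episode above 0.02 m).
It also fails if it takes over 58 s, if anything falls off the work surface, if the arm or the gripper's body presses on something with over 40 N, if the wrist force passes 120 N, or if a joint passes its speed limit or range.

## Working session

There is one attempt and no reset: what is moved stays moved. The work goes in short steps, Python scripts to look and compute and a shell command to move; the robot and the scene stay as the last step left them, time stands still between calls to the robot, and variables do not carry over. Pictures are saved under pics/ and viewed, at most 10 in all, crops included, and the job is handed in when it is done.

```bash
mkdir -p pics
cat > h.py <<'E'
import numpy as np, cv2
from rig import readout, capture, calibration, bot, look_for
def T_of(name):
    c=calibration(name)
    if 'T' in c: return c, np.array(c['T'])
    s=readout.read_state(); M=np.eye(4); M[:3,:3]=s['tcp_rot']; M[:3,3]=s['position']
    return c, M@np.array(c['mount'])
def snap(name,fn=None):
    c,T=T_of(name); p,d=capture(name)
    if fn: cv2.imwrite('pics/'+fn,p[:,:,::-1])
    return p,d,c,T
def cloud(d,c,T):
    K=np.array(c['mtx']); h,w=d.shape
    v,u=np.mgrid[0:h,0:w].astype(float)
    uv=cv2.undistortPoints(np.stack([u,v],-1).reshape(-1,1,2),K,np.array([c['k1'],0,0,0.])).reshape(h,w,2)
    P=np.concatenate([uv*d[...,None],d[...,None]],-1)
    W=P@T[:3,:3].T+T[:3,3]; W[d<=0]=np.nan
    return W
E
python3 - <<'E'
from h import *
ims=[]
for n in ['scene','wrist']:
    p,d,c,T=snap(n,n+'0.png'); np.savez('/tmp/%s0.npz'%n,p=p,W=cloud(d,c,T))
    for t in ['spacer_grip','holder','stage','heater','block_center','jaw_thin_face','water_bottle','sleeve','screwdriver']:
        print(n,t,[(np.round(r['extent']).astype(int).tolist(),round(r['conf'],2)) for r in look_for(t,n)[:3]])
    ims.append(p)
s=readout.read_state();print(s['time_s'],s['tcp_rot'],s['force'])
im=np.vstack(ims)
cv2.imwrite('pics/both.png',cv2.resize(im[:,:,::-1],(480,600)))
E
```

```text
scene spacer_grip [([411, 177, 421, 198], 0.5)]
scene holder [([352, 180, 380, 212], 0.98), ([402, 155, 436, 187], 0.91), ([399, 185, 434, 212], 0.74)]
scene stage []
scene heater [([237, 199, 296, 229], 0.81)]
scene block_center [([250, 196, 290, 207], 0.79)]
scene jaw_thin_face [([272, 189, 292, 203], 0.59)]
scene water_bottle [([139, 184, 176, 260], 0.82)]
scene sleeve [([328, 165, 337, 180], 0.48), ([235, 199, 296, 228], 0.19)]
scene screwdriver []
wrist spacer_grip []
wrist holder [([170, 0, 204, 9], 0.77), ([150, 43, 239, 126], 0.72), ([258, 245, 309, 329], 0.49)]
wrist stage [([208, 227, 307, 330], 0.73)]
wrist heater [([257, 241, 313, 330], 0.91)]
wrist block_center [([236, 254, 261, 329], 0.62)]
wrist jaw_thin_face [([87, 159, 144, 198], 0.65)]
wrist water_bottle []
wrist sleeve []
wrist screwdriver [([502, 0, 539, 22], 0.73)]
1.0 [[-2.91563239e-05  9.99999999e-01  1.38362021e-05]
 [ 9.99999999e-01  2.91566530e-05 -2.37837239e-05]
 [-2.37841273e-05  1.38355087e-05 -1.00000000e+00]] [-0.0591556  -0.81940243  0.42242368]
```

View pics/scene0.png

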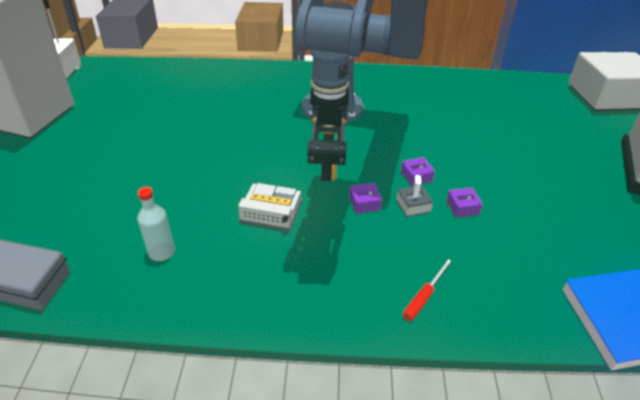

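View pics/wrist0.png

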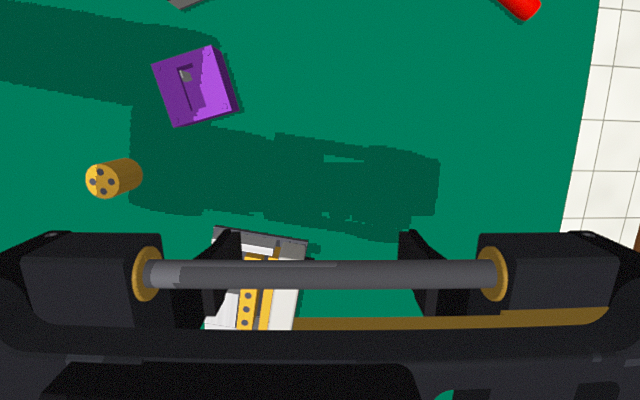

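Scene view: the grey/dark holder with the spacer tab is at (415,200), with the tab at about (417,184). The three purple look-alikes are at (366,198), (418,168) and (465,202). The stage is at (270,205), the bottle at (157,230), and the screwdriver at (427,290). The wrist view shows a purple holder at (195,85), the sleeve at (115,178) and the stage at (255,285). I choose the grey one.

Run:
```python
from h import *
f=np.load('/tmp/scene0.npz');W=f['W'];p=f['p']
def med(u,v): return np.round(np.nanmedian(W[v-1:v+2,u-1:u+2].reshape(-1,3),axis=0),3)
for n,uv in dict(tab=(417,183),holder=(405,200),holder2=(425,203),pur=(366,190),pur2=(418,162),blk=(270,200),heat=(255,210),jaw=(283,193),bottle=(146,192),sleeve=(332,172),scr=(420,300)).items(): print(n,med(*uv))
m=(W[...,2]>0.02)&(W[...,2]<0.12)
mm=m[180:216,395:436]; X=W[180:216,395:436][mm]; print(np.nanmin(X,0),np.nanmax(X,0), np.nanmedian(X[X[:,2]>.06],0), (X[:,2]>.06).sum())
X=W[180:230,235:302][m[180:230,235:302]]; print(np.nanmin(X,0),np.nanmax(X,0))
a=cv2.resize(p[150:235,345:490],None,fx=4,fy=4,interpolation=2); b=cv2.resize(p[170:240,220:320],None,fx=5,fy=5,interpolation=2)[:,:500]
a=np.pad(a,((0,350-340),(0,0),(0,0)))
cv2.imwrite('pics/crop.png',cv2.resize(np.hstack([a,b]),(800,260))[:,:,::-1])
```

```text
tab [0.505 0.226 0.088]
holder [0.508 0.202 0.037]
holder2 [0.516 0.253 0.034]
pur [0.475 0.102 0.034]
pur2 [0.342 0.252 0.034]
blk [ 0.542 -0.143  0.042]
heat [ 0.591 -0.173  0.051]
jaw [ 0.51  -0.114  0.041]
bottle [ 0.704 -0.384  0.191]
sleeve [0.398 0.01  0.032]
scr [0.82  0.212 0.025]
[0.44353376 0.186592   0.02009256] [0.53304699 0.2721007  0.0929832 ] [0.50252602 0.22713344 0.07886373] 76
[ 0.47601666 -0.21763189  0.02003919] [ 0.62047277 -0.0723011   0.0632717 ]
```

View pics/crop.png

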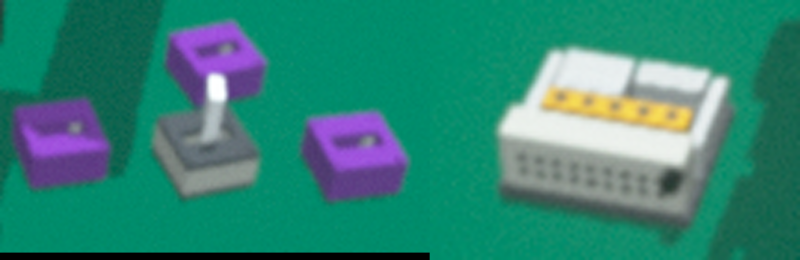

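The crop confirms it: the grey box with the dark cover holds the bright tab, and all the purple ones are empty. Next I'll check the wrist camera geometry to plan a close look.

```bash
cat >> h.py <<'E'
def proj(P,c,T):
    q=np.linalg.inv(T)@np.append(P,1); x,y=q[0]/q[2],q[1]/q[2]; s=1+c['k1']*(x*x+y*y); K=np.array(c['mtx'])
    return np.round([K[0,0]*x*s+K[0,2],K[1,1]*y*s+K[1,2]])
E
python3 - <<'E'
from h import *
c=calibration('wrist'); print(np.round(c['mount'],3),c['mtx'],c['k1'])
R=np.array([[0,1,0],[1,0,0],[0,0,-1.]])
for off in [(0,0,.3),(0,-.05,.28),(0,-.08,.26),(0,-.1,.26),(0,-.12,.24)]:
    M=np.eye(4);M[:3,:3]=R;M[:3,3]=np.array([.503,.225,0])+off
    print(off,proj([.503,.225,.087],c,M@np.array(c['mount'])),proj([.503,.225,.036],c,M@np.array(c['mount'])))
E
```

```text
[[-0.001 -0.965 -0.262  0.072]
 [ 1.    -0.001  0.     0.001]
 [-0.001 -0.262  0.965 -0.091]
 [ 0.     0.     0.     1.   ]] [[316.06905767   0.         319.3726911 ]
 [  0.         316.06905767 199.69636688]
 [  0.           0.           1.        ]] -0.05584202216918837
(0, 0, 0.3) [319. 189.] [319. 179.]
(0, -0.05, 0.28) [319. 139.] [319. 135.]
(0, -0.08, 0.26) [318. 103.] [319. 105.]
(0, -0.1, 0.26) [318.  77.] [319.  83.]
(0, -0.12, 0.24) [318.  45.] [318.  57.]
```

```bash
python3 -m pendant '[[0.925,-0.61,0.11,0,0,0,-1],[0.925,-0.61,0.11,0,0,0,-1],[0.925,-0.61,0.11,0,0,0,-1],[0.925,-0.61,0.11,0,0,0,-1],[0.925,-0.61,0.11,0,0,0,-1],[0.925,-0.61,0.11,0,0,0,-1],[0.925,-0.61,0.11,0,0,0,-1]]'
python3 - <<'E'
from h import *
p,d,c,T=snap('wrist','w1.png');W=cloud(d,c,T);np.savez('/tmp/w1.npz',p=p,W=W)
print(readout.read_state()['position'],readout.read_state()['time_s'])
for t in ['spacer_grip','holder']:
    print(t,[(np.round(r['extent']).astype(int).tolist(),round(r['conf'],2)) for r in look_for(t,'wrist')[:3]])
near=np.hypot(W[...,0]-.503,W[...,1]-.225)<.06
z=W[...,2]
m=near&(z>.075)&(z<.1); X=W[m]; r=cv2.minAreaRect((X[:,:2]*1000).astype(np.float32)); print('tab',m.sum(),np.nanmedian(X[:,2]),r)
m=near&(z>.030)&(z<.041); X=W[m]; r=cv2.minAreaRect((X[:,:2]*1000).astype(np.float32)); print('cover',m.sum(),np.nanmedian(X[:,2]),r)
v,u=np.where(near); cv2.imwrite('pics/w1c.png',cv2.resize(p[v.min()-5:v.max()+5,u.min()-5:u.max()+5,::-1],None,fx=3,fy=3))
E
```

```text
time_s: 1.7
position: [0.5033, 0.1853, 0.2706]
tcp_rot: [[-0.001, 1.0, 0.001], [1.0, 0.001, -0.0], [-0.0, 0.001, -1.0]]
force: [0.2, -0.4, 0.1]
opening: 0.998
grasp_force: 0.0
[0.5039773  0.18465157 0.2706165 ] 1.75
spacer_grip [([285, 133, 324, 155], 0.55)]
holder [([139, 75, 232, 165], 0.82), ([263, 99, 349, 179], 0.74), ([265, 0, 346, 48], 0.63)]
tab 558 0.08864787840826907 ((491.0769958496094, 230.283447265625), (12.229670524597168, 31.654600143432617), 86.1430435180664)
cover 3363 0.03479181996199299 ((490.9051513671875, 229.84805297851562), (68.49979400634766, 67.80631256103516), 19.11036491394043)
```

View pics/w1c.png

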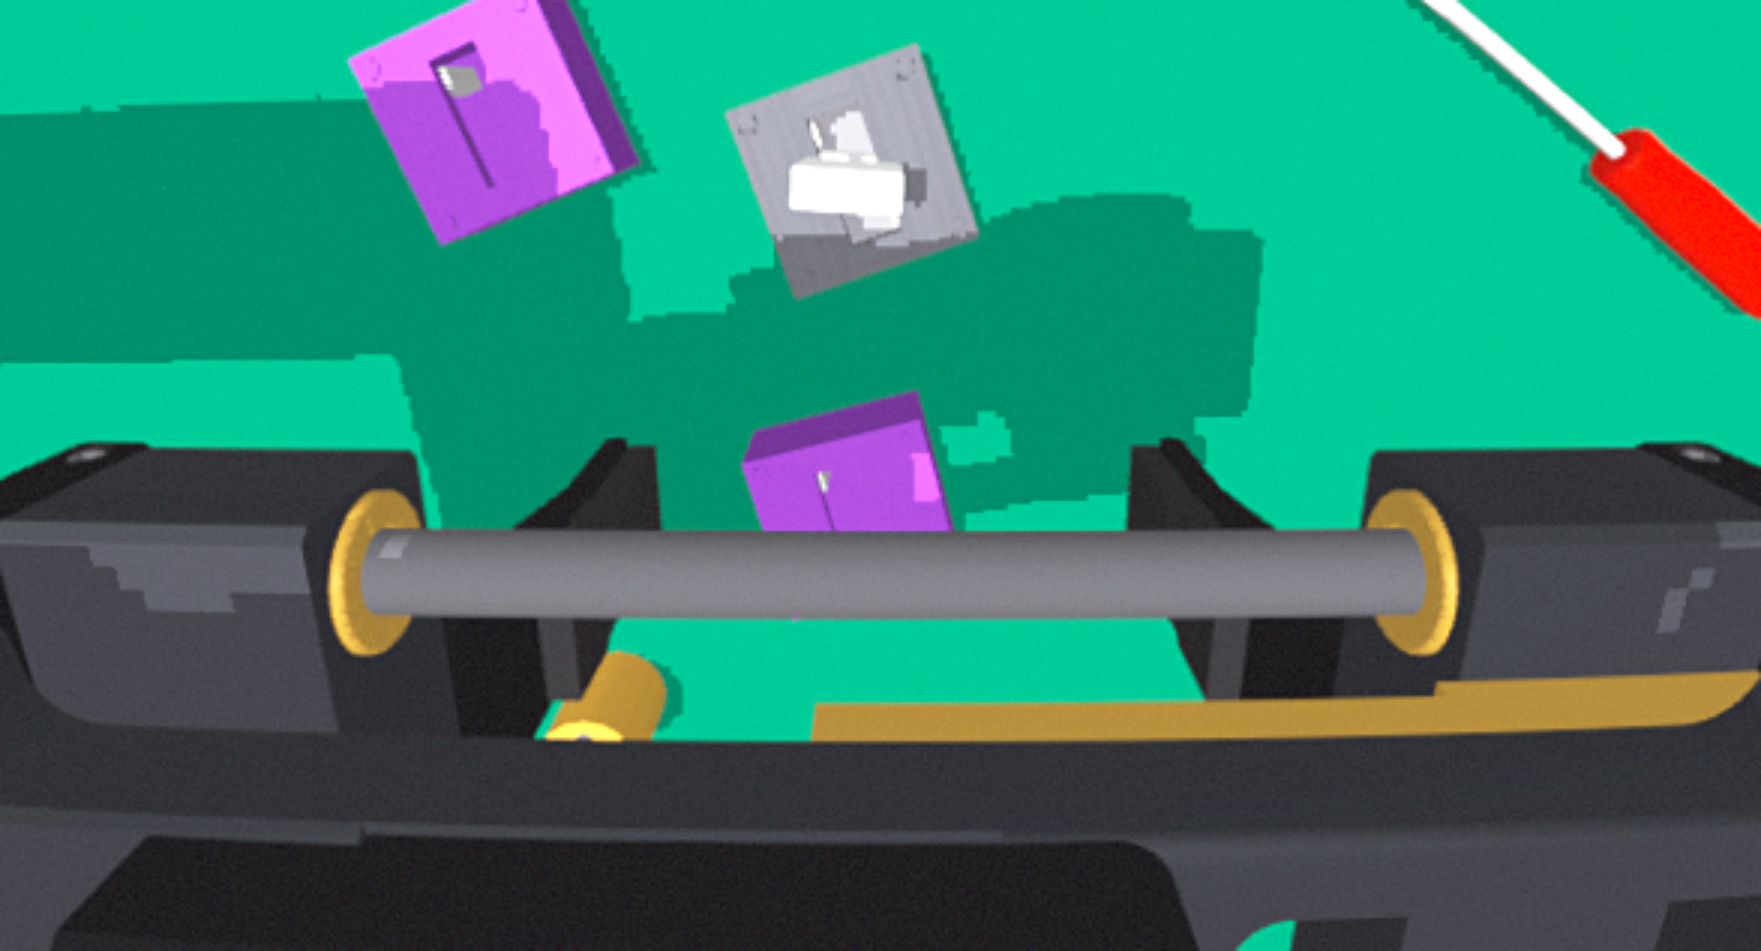

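The tab and cover rectangles match the given sizes, but I want the slot's direction for certain, from the depth and an enlarged crop.

Run:
```python
from h import *
f=np.load('/tmp/w1.npz');W=f['W'];p=f['p']
a=np.deg2rad(19.1); ex=np.array([np.cos(a),np.sin(a)]);ey=np.array([-ex[1],ex[0]])
D=W[...,:2]-[.491,.230]; hx=D@ex*1000; hy=D@ey*1000; z=W[...,2]*1000
n=(abs(hx)<30)&(abs(hy)<30)
m=n&(z<31)
g=np.full((15,15),' ',dtype=object)
for x,y,zz in sorted(zip(hx[n],hy[n],z[n]),key=lambda t:t[2]):
    i=int((30-y)//4);j=int((x+30)//4); g[i,j]='T' if zz>70 else 'n' if zz>42 else 'c' if zz>32 else 'f' if zz>18 else '.'
for r in g: print(' '.join(r))
print(np.histogram(z[n],bins=range(0,96,5)))
cv2.imwrite('pics/w1d.png',cv2.resize(p[95:185,255:365,::-1],None,fx=6,fy=6,interpolation=cv2.INTER_CUBIC))
```

```text
c c c c c c c c c c c c c c c
c c c c c c c c c c c c c c c
c c c c c c . . . c c c c c c
c c c c c c . . . c c c c c c
c c c c T T . . . c c c c c c
c c c T T T T T c c c c c c c
c c c T T T T T T T T c c c c
T c   T T T T T T T T T c c c
T T T T   T T T T T T T c c c
T T T T T T   T T T T T c c c
T T T T T T T T T   T c c c c
c T T T T T T T T T T T c c c
c c c c T T T T T T T T T T T
c c c c c c c T T T T T T T T
c c c c c c c c c T T T T T T
(array([ 349,   10,    6,   12,    9,   46, 1441,  963,    1,    7,   13,
         11,   12,   15,   15,   14,   16,  505,   23]), array([ 0,  5, 10, 15, 20, 25, 30, 35, 40, 45, 50, 55, 60, 65, 70, 75, 80,
       85, 90, 95]))
```

View pics/w1d.png

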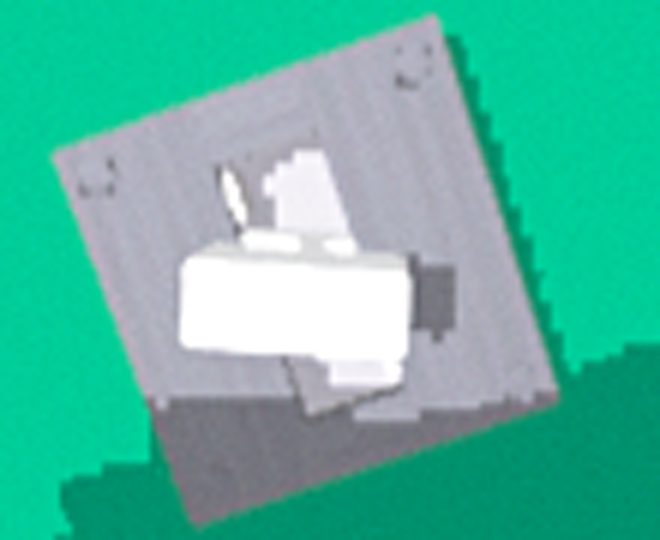

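The slot runs along about 109° in world (corners (218,170)–(310,415) in the crop), and the tab lies at about -4°. Counter-clockwise that is about 113° to line-up (67° clockwise), which is more than the text's 0.8 to 1.3 rad. I'll go counter-clockwise as instructed and watch the moment for a stop. Next I'll align over the tab.

```bash
python3 -m pendant '[[0.225,-0.06,0,0,0,0.36,-1],[0.225,-0.06,0,0,0,0.36,-1],[0.225,-0.06,0,0,0,0.36,-1],[0.225,-0.06,0,0,0,0.36,-1],[0.225,-0.06,0,0,0,0.36,-1],[0.225,-0.06,0,0,0,0.36,-1],[0.225,-0.06,0,0,0,0.36,-1],[0.225,-0.06,0,0,0,0.36,-1]]'; python3 -m pendant '[[0,0,0.2,0,0,0.162,-1],[0,0,0.4,0,0,0.162,-1],[0,0,0.4,0,0,0.162,-1],[0,0,0.4,0,0,0.162,-1],[0,0,0.4,0,0,0.162,-1]]'
python3 - <<'E'
from h import *
p,d,c,T=snap('wrist','w2.png');W=cloud(d,c,T)
s=readout.read_state();R=np.array(s['tcp_rot']);print(s['position'],s['joint_positions'],'yaw y',np.degrees(np.arctan2(R[1,1],R[0,1])))
near=np.hypot(W[...,0]-.491,W[...,1]-.23)<.03; z=W[...,2]
m=near&(z>.083)&(z<.097); X=W[m]; print('tab',m.sum(),np.nanmedian(X[:,2]) if m.any() else 0,cv2.minAreaRect((X[:,:2]*1000).astype(np.float32)))
E
```

```text
time_s: 2.65
position: [0.4922, 0.2288, 0.2703]
tcp_rot: [[0.908, 0.419, 0.001], [0.419, -0.908, 0.0], [0.001, 0.0, -1.0]]
force: [0.1, -0.1, 0.1]
opening: 1.0
grasp_force: 0.0
time_s: 3.15
position: [0.4921, 0.2289, 0.1898]
tcp_rot: [[0.997, -0.071, -0.0], [-0.071, -0.997, -0.0], [-0.0, 0.0, -1.0]]
force: [0.1, -0.9, 0.2]
opening: 1.0
grasp_force: 0.0
[0.49205285 0.22910886 0.19010087] [ 1.31693459e+01  3.22889859e+01  9.93183584e+01 -6.78408444e-03
  4.83702254e+01  1.07165629e+02] yaw y -93.99177738895179
tab 906 0.08869838818227437 ((491.17724609375, 229.9590606689453), (11.95000171661377, 32.203590393066406), 86.1086654663086)
```

```bash
python3 -m pendant '[[-0.005,-0.005,0.2,0,0,0,-1],[-0.005,-0.005,0.335,0,0,0,-1],[-0.005,-0.005,0.335,0,0,0,-1],[-0.005,-0.005,0.335,0,0,0,1],[-0.005,-0.005,0.335,0,0,0,1],[-0.005,-0.005,0.335,0,0,0,1],[-0.005,-0.005,0.335,0,0,0,1],[-0.005,-0.005,0.335,0,0,0,1]]'; python3 -m pendant '[[0,0,0,0,0,0,1],[0,0,0,0,0,0,1],[0,0,0,0,0,0,1]]'
```

```text
time_s: 4.0
position: [0.4904, 0.2312, 0.1241]
tcp_rot: [[0.998, -0.069, 0.001], [-0.069, -0.998, 0.0], [0.001, -0.0, -1.0]]
force: [0.6, 0.9, -0.1]
opening: 0.636
grasp_force: 0.0
time_s: 4.3
position: [0.49, 0.2311, 0.1233]
tcp_rot: [[0.998, -0.069, -0.0], [-0.069, -0.998, -0.0], [-0.0, 0.0, -1.0]]
force: [0.3, 0.0, -0.4]
opening: 0.358
grasp_force: 0.0
```

Closing slowly; I'll give it more time.

```bash
python3 -m pendant '[[0,0,0,0,0,0,1],[0,0,0,0,0,0,1],[0,0,0,0,0,0,1],[0,0,0,0,0,0,1],[0,0,0,0,0,0,1]]'; python3 -m pendant '[[0,0,0,0,0,-0.03,1],[0,0,0,0,0,-0.06,1],[0,0,0,0,0,-0.06,1]]'; python3 -c "
from h import *
print(readout.read_state()['moment'])"
```

```text
time_s: 4.8
position: [0.4899, 0.2307, 0.1232]
tcp_rot: [[0.998, -0.069, -0.0], [-0.069, -0.998, -0.001], [-0.0, 0.001, -1.0]]
force: [1.5, -1.7, 0.3]
opening: 0.132
grasp_force: 30.0
time_s: 5.1
position: [0.49, 0.2314, 0.1232]
tcp_rot: [[0.993, 0.118, -0.0], [0.118, -0.993, 0.001], [0.0, -0.001, -1.0]]
force: [-0.2, -0.2, -0.8]
opening: 0.138
grasp_force: 30.0
[ 0.00798579  0.11925329 -0.02615551]
```

```bash
python3 -m pendant '[[0,0,0,0,0,-0.04,1],[0,0,0,0,0,-0.08,1],[0,0,0,0,0,-0.12,1],[0,0,0,0,0,-0.16,1],[0,0,0,0,0,-0.2,1],[0,0,0,0,0,-0.2,1]]'; python3 -c "
from h import *
s=readout.read_state();R=s['tcp_rot'];print(s['moment'],np.degrees(np.arctan2(R[1][1],R[0][1])))"
```

```text
time_s: 5.7
position: [0.49, 0.2313, 0.1232]
tcp_rot: [[0.735, 0.678, -0.0], [0.678, -0.735, 0.0], [0.0, -0.0, -1.0]]
force: [-0.9, 0.8, -0.8]
opening: 0.134
grasp_force: 30.0
[-0.02279714  0.00331432 -0.03127883] -47.29312110107781
```

```bash
python3 -m pendant '[[0,0,0,0,0,-0.04,1],[0,0,0,0,0,-0.08,1],[0,0,0,0,0,-0.12,1],[0,0,0,0,0,-0.16,1],[0,0,0,0,0,-0.2,1],[0,0,0,0,0,-0.2,1]]'; python3 -c "
from h import *
s=readout.read_state();R=s['tcp_rot'];print(s['moment'],np.degrees(np.arctan2(R[1][1],R[0][1])))"
```

```text
time_s: 6.3
position: [0.49, 0.2312, 0.1232]
tcp_rot: [[0.197, 0.98, -0.0], [0.98, -0.197, 0.0], [0.0, -0.0, -1.0]]
force: [-0.5, -0.3, -0.7]
opening: 0.132
grasp_force: 30.0
[ 0.01508949 -0.01151561  0.02081481] -11.385796991682177
```

```bash
python3 -m pendant '[[0,0,0,0,0,-0.04,1],[0,0,0,0,0,-0.08,1],[0,0,0,0,0,-0.12,1],[0,0,0,0,0,-0.16,1],[0,0,0,0,0,-0.169,1],[0,0,0,0,0,-0.169,1],[0,0,0,0,0,-0.169,1]]'
python3 - <<'E'
from h import *
p,d,c,T=snap('wrist','w3.png')
s=readout.read_state();R=s['tcp_rot'];print(s['force'],s['moment'],np.degrees(np.arctan2(R[1][1],R[0][1])))
cv2.imwrite('pics/w3c.png',p[180:380,180:460,::-1])
W=cloud(d,c,T);z=W[...,2];m=(np.hypot(W[...,0]-.491,W[...,1]-.23)<.06)&(z>.032)&(z<.04);print(m.sum(),cv2.minAreaRect((W[m][:,:2]*1000).astype(np.float32)))
E
```

```text
time_s: 7.0
position: [0.4901, 0.2311, 0.1232]
tcp_rot: [[-0.327, 0.945, 0.0], [0.945, 0.327, 0.0], [0.0, 0.0, -1.0]]
force: [-0.3, -0.5, -1.5]
opening: 0.13
grasp_force: 30.0
[-0.26771317 -0.2201161   0.06287997] [ 0.02589654 -0.00444903 -0.06556181] 19.09908230087633
4971 ((486.2935791015625, 242.93157958984375), (68.36799621582031, 41.544158935546875), 19.19644546508789)
```

View pics/w3c.png

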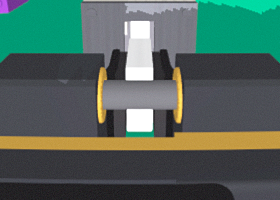

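The tab now lies along the slot and square with the holder, with no stop met. Next I lift.

```bash
python3 -m pendant '[[-0.005,0.003,0,0,0,0,1],[-0.005,0.003,-0.05,0,0,0,1],[-0.005,0.003,-0.1,0,0,0,1],[-0.005,0.003,-0.15,0,0,0,1],[-0.005,0.003,-0.3,0,0,0,1],[-0.005,0.003,-0.5,0,0,0,1],[-0.005,0.003,-0.6,0,0,0,1],[-0.005,0.003,-0.6,0,0,0,1]]'
```

```text
time_s: 7.85
position: [0.4928, 0.2309, 0.2474]
tcp_rot: [[-0.33, 0.944, 0.009], [0.944, 0.33, 0.002], [-0.001, 0.009, -1.0]]
force: [0.2, -0.6, -0.9]
opening: 0.141
grasp_force: 30.0
```

```bash
python3 -m pendant '[[-0.12,-0.03,-0.04,0,0,0,1],[-0.35,-0.08,-0.04,0,0,0,1],[-0.55,-0.13,-0.04,0,0,0,1],[-0.76,-0.17,-0.04,0,0,0,1]]' | head -2; python3 -m pendant '[[-0.2,-0.045,-0.04,0,0,0,1],[-0.4,-0.09,-0.04,0,0,0,1],[-0.6,-0.13,-0.04,0,0,0,1],[-0.76,-0.17,-0.04,0,0,0,1]]' | head -2;  python3 -m pendant '[[-0.2,-0.045,-0.04,0,0,0.03,1],[-0.4,-0.09,-0.04,0,0,0.06,1],[-0.6,-0.13,-0.04,0,0,0.1,1],[-0.76,-0.17,-0.04,0,0,0.106,1],[-0.76,-0.17,-0.04,0,0,0.106,1],[-0.76,-0.17,-0.04,0,0,0.106,1]]'
python3 - <<'E'
from h import *
p,d,c,T=snap('wrist','w4.png');W=cloud(d,c,T);np.savez('/tmp/w4.npz',p=p,W=W)
for t in ['stage','heater','block_center','jaw_thin_face','jaw_thick_face','spacer_grip']:
    print(t,[(np.round(r['extent']).astype(int).tolist(),round(r['conf'],2)) for r in look_for(t,'wrist')[:3]])
E
```

```text
time_s: 8.25
position: [0.5079, 0.0745, 0.2505]
time_s: 8.65
position: [0.5267, -0.0812, 0.2586]
time_s: 9.25
position: [0.5442, -0.2339, 0.266]
tcp_rot: [[-0.001, 1.0, -0.002], [1.0, 0.001, 0.002], [0.002, -0.002, -1.0]]
force: [0.5, 0.8, -0.6]
opening: 0.138
grasp_force: 30.0
stage [([252, 11, 357, 163], 0.91)]
heater [([319, 25, 400, 172], 0.71)]
block_center [([293, 35, 328, 150], 0.91)]
jaw_thin_face [([259, 27, 297, 90], 0.72)]
jaw_thick_face [([252, 88, 301, 145], 0.96)]
spacer_grip [([305, 191, 332, 313], 0.64)]
```

View pics/w4.png

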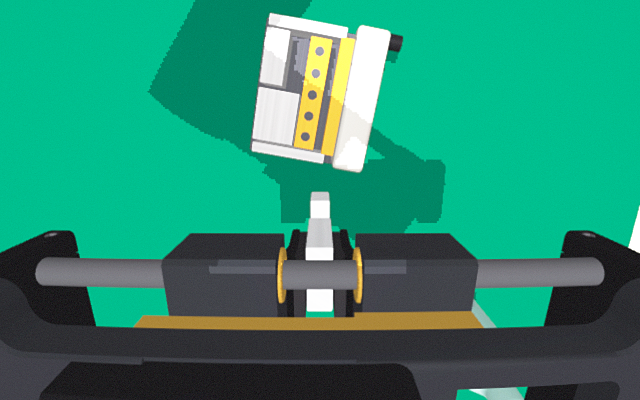

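The view shows the thick jaw at (273,115), the thin jaw at (275,57), and the wide gap at about (298,62). The block is at (312,95) and the heater plate at (337,100). Next I measure these.

Run:
```python
from h import *
f=np.load('/tmp/w4.npz');W=f['W'];p=f['p'];z=W[...,2]
hsv=cv2.cvtColor(p,cv2.COLOR_RGB2HSV)
yl=((hsv[...,0]>15)&(hsv[...,0]<35)&(hsv[...,1]>120)); yl[175:]=0
n,l,st,ce=cv2.connectedComponentsWithStats((yl&(z>.036)&(z<.048)).astype(np.uint8),connectivity=4)
def rect(m): 
    X=W[m]; r=cv2.minAreaRect((X[:,:2]*1000).astype(np.float32)); return np.round(r[0],1),np.round(r[1],1),round(r[2],2)
for i in range(1,n):
    if st[i,4]>40: print('yellow',st[i],rect(l==i),np.nanmedian(z[l==i]))
wh=(hsv[...,1]<60); box=np.zeros_like(yl); box[10:175,245:405]=1
hs=wh&box&(z>.05)&(z<.075); print('housing',hs.sum(),rect(hs),np.nanmedian(z[hs]))
jw=(wh&box&(z>.0385)&(z<.047)).astype(np.uint8)
n,l,st,ce=cv2.connectedComponentsWithStats(jw,connectivity=4)
for i in range(1,n):
    if st[i,4]>60: print('jaw',st[i],rect(l==i),np.nanmedian(z[l==i]))
s=box&(z<.045)&(z>.004)
print(np.histogram(z[box&(z>0.005)],bins=np.arange(0.004,.07,.003)))
# profile in stage axes along gap line
th=np.deg2rad(-9.5)
np.save('/tmp/box.npy',box)
```

```text
yellow [ 294   36   39  114 1950] (array([ 537.2, -143.8]), array([103.2,  20.2]), 79.73) 0.040824641716520144
yellow [ 321   38   34  118 1456] (array([ 561.3, -147. ]), array([109.5,  12.1]), 79.7) 0.040839015720167404
housing 4769 (array([ 587.2, -151.7]), array([129.4,  41.6]), 79.66) 0.056590944224141626
jaw [ 259   27   31   59 1290] (array([ 502. , -108.8]), array([50.3, 22. ]), 79.32) 0.040777558086370735
jaw [315  47   9   9  63] (array([ 544. , -104.5]), array([7.4, 7.5]), 88.73) 0.04117002715979623
jaw [ 252   86   48   59 2142] (array([ 501.1, -163.5]), array([49.7, 40.6]), 79.53) 0.04082146767983455
(array([1252,  929,   59,   64,   70,   86,  104,  117,  116,  137, 1134,
       1580, 6257,   50,   63,  166,  383, 4104,  187,    0,    0]), array([0.004, 0.007, 0.01 , 0.013, 0.016, 0.019, 0.022, 0.025, 0.028,
       0.031, 0.034, 0.037, 0.04 , 0.043, 0.046, 0.049, 0.052, 0.055,
       0.058, 0.061, 0.064, 0.067]))
```

Run:
```python
from h import *
f=np.load('/tmp/w4.npz');W=f['W'];p=f['p'];z=W[...,2]
P=np.array([.5442,-.2339]); 
for r in range(186,236,4):
    m=np.zeros_like(z,bool); m[r,298:345]=1
    m&=(z>.1)
    if m.sum(): 
        X=W[m]; print(r,np.where(m[r])[0][[0,-1]],np.round(np.median(X[:,1:],0),4),np.round([X[:,0].min(),X[:,0].max()],4))
s=readout.read_state();print(s['position'],s['time_s'])
```

```text
194 [311 328] [-0.2135  0.1543] [0.539  0.5503]
198 [311 329] [-0.2135  0.1648] [0.5393 0.5508]
202 [310 329] [-0.2147  0.1696] [0.5388 0.5506]
206 [311 329] [-0.2172  0.1698] [0.5394 0.5506]
210 [311 329] [-0.22    0.1693] [0.5394 0.5506]
214 [311 329] [-0.2223  0.1702] [0.5394 0.5506]
218 [310 329] [-0.2176  0.1921] [0.5395 0.5499]
222 [309 330] [-0.2175  0.1991] [0.5391 0.5503]
226 [308 330] [-0.2177  0.2047] [0.5388 0.5501]
230 [298 344] [-0.2177  0.2108] [0.5331 0.5579]
234 [298 344] [-0.2181  0.2151] [0.5335 0.5575]
[ 0.54508324 -0.23266577  0.26733062] 9.6
```

```bash
python3 -m pendant '[[0.2,-0.03,0,0,0,0.03,1],[0.4,-0.07,0,0,0,0.0575,1],[0.605,-0.111,0,0,0,0.0575,1],[0.605,-0.111,0.2,0,0,0.0575,1],[0.605,-0.111,0.35,0,0,0.0575,1],[0.605,-0.111,0.44,0,0,0.0575,1],[0.605,-0.111,0.44,0,0,0.0575,1],[0.605,-0.111,0.44,0,0,0.0575,1]]'
python3 - <<'E'
from h import *
p,d,c,T=snap('wrist','w5.png');W=cloud(d,c,T);z=W[...,2]
hsv=cv2.cvtColor(p,cv2.COLOR_RGB2HSV)
ex=np.array([.9837,-.1797]);ey=np.array([.1797,.9837])
S=W[...,:2]*1000-[512.8,-110.8]; sx=S@ex; sy=S@ey   # frame of thin jaw face
for y0 in range(8,34,4):
    m=(abs(sy-y0)<1.5)&(abs(sx)<60)&(z<.2)
    o=np.argsort(sx[m]); print(y0,[(round(float(a)),round(float(b)*1000)) for a,b in zip(sx[m][o],z[m][o])][::max(1,m.sum()//26)])
cv2.imwrite('pics/w5c.png',cv2.resize(p[100:320,200:440,::-1],None,fx=3,fy=2.5))
E
```

```text
time_s: 10.4
position: [0.5228, -0.1126, 0.1796]
tcp_rot: [[0.176, 0.984, 0.0], [0.984, -0.176, -0.0], [-0.0, 0.0, -1.0]]
force: [0.2, -0.6, -0.8]
opening: 0.134
grasp_force: 30.0
8 [(-60, -1), (-52, -1), (-45, -2), (-38, -1), (-30, 8), (-19, 41), (-13, 41), (-7, 42), (-1, 40), (0, 177), (0, 176), (2, 115), (3, 7), (5, 6), (12, 83), (17, 7), (19, 141), (20, 140), (21, 178), (22, 180), (26, 41), (31, 41), (36, 41), (47, 7), (48, 27), (54, 41), (59, 42)]
12 [(-60, 0), (-45, 0), (-28, 7), (-12, 40), (-4, 139), (-3, 143), (-2, 125), (-2, 135), (-1, 41), (0, 112), (0, 181), (6, 145), (8, 7), (10, 83), (12, 6), (14, 145), (16, 7), (21, 176), (22, 175), (23, 40), (23, 119), (24, 134), (25, 112), (26, 41), (37, 41), (49, 41), (60, 53)]
16 [(-60, -1), (-46, -1), (-30, 7), (-13, 41), (-1, 41), (2, 7), (5, 145), (6, 142), (7, 111), (7, 119), (8, 132), (9, 109), (10, 138), (11, 83), (11, 119), (12, 144), (12, 125), (13, 142), (14, 128), (15, 116), (15, 109), (16, 120), (20, 13), (25, 41), (37, 41), (48, 13), (59, 40)]
20 [(-60, -2), (-51, -1), (-42, -1), (-33, -2), (-21, 42), (-16, 41), (-10, 41
[... 385 characters left out ...]
20), (25, 41), (27, 21), (30, 28), (33, 41), (36, 35), (38, 14), (48, 34), (54, 41), (60, 41)]
28 [(-60, -1), (-57, 196), (-55, 196), (-52, 196), (-50, -2), (-47, -1), (-45, 196), (-42, 195), (-40, -1), (-37, 196), (-35, 196), (-32, 197), (-9, 38), (1, 197), (4, 196), (6, 196), (9, 197), (11, 198), (14, 196), (16, 196), (18, 197), (20, 200), (49, 42), (54, 196), (56, 195), (58, 196), (60, 41)]
32 [(-60, -2), (-57, 195), (-55, 196), (-52, 196), (-49, 193), (-47, 195), (-44, 196), (-42, -2), (-39, 196), (-37, 196), (-34, 195), (-21, 36), (0, 200), (2, 193), (4, 193), (7, 195), (9, 191), (11, 197), (13, 196), (15, 195), (17, 195), (20, 194), (21, 199), (49, 37), (56, 192), (58, 195), (60, 195)]
```

View pics/w5c.png

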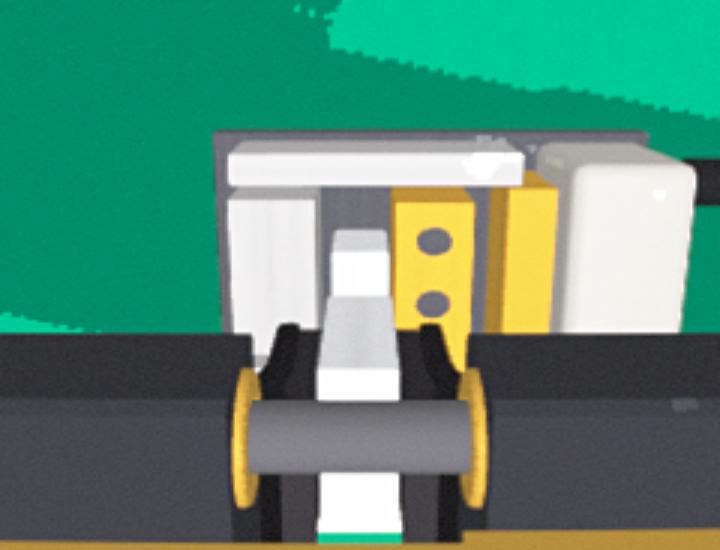

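The foot is centred over the gap at about +10 mm from the jaw face, with y centred. Next I lower it.

```bash
python3 -m pendant '[[0,0,0.05,0,0,0,1],[0,0,0.1,0,0,0,1],[0,0,0.15,0,0,0,1],[0,0,0.2,0,0,0,1],[0,0,0.22,0,0,0,1],[0,0,0.22,0,0,0,1],[0,0,0.22,0,0,0,1]]'; python3 -m pendant '[[0,0,0.015,0,0,0,1],[0,0,0.03,0,0,0,1],[0,0,0.03,0,0,0,1]]'
```

```text
time_s: 11.15
position: [0.5226, -0.1129, 0.1351]
tcp_rot: [[0.177, 0.984, -0.0], [0.984, -0.177, 0.0], [0.0, -0.0, -1.0]]
force: [0.0, 0.7, -1.0]
opening: 0.137
grasp_force: 30.0
time_s: 11.45
position: [0.5223, -0.1128, 0.1291]
tcp_rot: [[0.177, 0.984, -0.0], [0.984, -0.177, 0.0], [0.0, -0.0, -1.0]]
force: [-0.7, -0.1, -1.8]
opening: 0.136
grasp_force: 30.0
```

```bash
python3 -m pendant '[[0,0.01,0.003,0,0,0,1],[0,0.02,0.003,0,0,0,1],[0,0.03,0.003,0,0,0,1],[0,0.04,0.003,0,0,0,1],[0,0.05,0.003,0,0,0,1],[0,0.05,0.003,0,0,0,1]]'; python3 -m pendant '[[0,0.005,0,0,0,0,1],[0,0.01,0,0,0,0,1],[0,0.01,0,0,0,0,1],[0,0.01,0,0,0,0,1]]'
```

```text
time_s: 12.05
position: [0.5328, -0.1148, 0.1286]
tcp_rot: [[0.177, 0.984, 0.001], [0.984, -0.177, -0.0], [-0.0, 0.001, -1.0]]
force: [-1.8, -0.6, -1.1]
opening: 0.138
grasp_force: 30.0
time_s: 12.45
position: [0.5334, -0.1148, 0.1285]
tcp_rot: [[0.176, 0.984, -0.002], [0.984, -0.176, 0.0], [0.0, -0.002, -1.0]]
force: [-4.4, -0.4, 1.2]
opening: 0.135
grasp_force: 30.0
```

```bash
for i in 1 2 3; do :; done; python3 -m pendant '[[0,0.005,0,0,0,0,1],[0,0.005,0,0,0,0,1],[0,0.005,0,0,0,0,1]]'|grep -E 'pos|force'; python3 -m pendant '[[0,0.005,0,0,0,0,1],[0,0.005,0,0,0,0,1],[0,0.005,0,0,0,0,1]]'|grep -E 'pos|force'; python3 -m pendant '[[0,0.005,0,0,0,0,1],[0,0.005,0,0,0,0,1],[0,0.005,0,0,0,0,1]]'|grep -E 'pos|rot|force'
```

```text
position: [0.534, -0.1149, 0.1285]
force: [-5.5, -1.2, 1.8]
grasp_force: 30.0
position: [0.5342, -0.1149, 0.1285]
force: [-7.9, -1.3, 2.4]
grasp_force: 30.0
position: [0.5345, -0.1149, 0.1283]
tcp_rot: [[0.176, 0.984, -0.007], [0.984, -0.176, 0.002], [0.0, -0.007, -1.0]]
force: [-8.4, -1.4, 3.9]
grasp_force: 30.0
```

```bash
python3 -m pendant '[[0,0.005,0,0,0,0,1],[0,0.01,0,0,0,0,1],[0,0.01,0,0,0,0,1],[0,0.01,0,0,0,0,1]]'|grep -E 'pos|force'; python3 -m pendant '[[0,0.005,0,0,0,0,1],[0,0.01,0,0,0,0,1],[0,0.01,0,0,0,0,1],[0,0.01,0,0,0,0,1]]'
python3 - <<'E'
from h import *
p,d,c,T=snap('wrist','w6.png');W=cloud(d,c,T);z=W[...,2]
ex=np.array([.9837,-.1797]);ey=np.array([.1797,.9837])
S=W[...,:2]*1000-[512.8,-110.8]; sx=S@ex; sy=S@ey
for y0 in (6,10,14,18,22):
    m=(abs(sy-y0)<1.5)&(sx>-20)&(sx<60)&(z<.11)
    o=np.argsort(sx[m]); print(y0,[(round(float(a),1),round(float(b)*1000)) for a,b in zip(sx[m][o],z[m][o])][::max(1,m.sum()//26)])
p2,d2,c2,T2=snap('scene','s6.png')
a=cv2.resize(p[60:260,200:440],(480,400)); b=cv2.resize(p2[170:240,220:320],(320,224),interpolation=2)
print(readout.read_state()['moment'])
cv2.imwrite('pics/c6.png',np.hstack([a,np.pad(b,((0,176),(0,0),(0,0)))])[:,:,::-1])
E
```

```text
position: [0.5349, -0.1148, 0.1282]
force: [-11.2, -1.0, 5.3]
grasp_force: 30.0
time_s: 14.15
position: [0.5354, -0.1148, 0.128]
tcp_rot: [[0.175, 0.985, -0.015], [0.985, -0.175, 0.004], [0.001, -0.015, -1.0]]
force: [-13.3, -1.6, 6.7]
opening: 0.136
grasp_force: 30.0
6 [(-19.6, 41), (-17.2, 41), (-14.7, 41), (-12.3, 41), (-9.8, 41), (-7.3, 42), (-4.5, 41), (-2.0, 42), (-0.3, 40), (-0.1, 27), (2.6, 7), (5.9, 6), (8.9, 8), (12.3, 6), (29.8, 41), (32.2, 41), (35.2, 41), (38.8, 41), (41.2, 41), (43.6, 41), (45.9, 41), (47.9, 40), (50.2, 41), (52.7, 41), (54.9, 41), (57.5, 40), (59.9, 44)]
10 [(-19.9, 41), (-12.7, 41), (-5.4, 41), (-0.1, 8), (7.8, 88), (8.9, 86), (10.0, 73), (11.1, 84), (12.1, 73), (12.9, 84), (13.8, 7), (14.7, 75), (15.6, 65), (18.8, 34), (25.4, 92), (29.7, 41), (30.6, 84), (31.5, 73), (32.3, 77), (33.2, 86), (34.0, 82), (35.1, 92), (36.3, 59), (37.9, 80), (44.6, 41), (51.9, 40), (59.4, 41)]
14 [(-19.9, 40), (-16.0, 42), (-12.5, 41), (-8.3, 41), (-4.7, 42), (-0.6, 41), (-0.1, 40), (5.3, 6), (11.0, 7), (16.9, 31), (18.4, 92), (19.8, 94), (21.2, 31), (22.5, 32), (24.1, 93), (25.4, 94), (26.8, 31), (28.0, 92), (29.7, 40), (33.8, 40), (37.9, 42), (41.5, 42), (45.2, 40), (49.2, 41), (52.8, 41), (57.1, 40), (59.9, 50)]
18 [(-19.8, 40), (-15.5, 40), (-11.2, 41), (-7.0, 41), (-2.8, 41), (-0.3, 33), (2.6, 6), (8.2, 6), (13.8, 7), (18.0, 72), (19.3, 31), (20.3, 81), (21.2, 32), (22.7, 86), (23.9, 59), (24.9, 83), (26.2, 32), (27.5, 94), (28.5, 40), (33.2, 41), (37.3, 41), (41.5, 40), (45.5, 42), (49.6, 41), (53.3, 40), (57.5, 40), (59.9, 52)]
22 [(-19.9, 41), (-17.5, 41), (-14.6, 41), (-11.7, 40), (-9.3, 40), (-6.8, 41), (-4.0, 40), (-1.5, 42), (-0.3, 37), (1.4, 7), (17.3, 7), (27.0, 7), (29.0, 42), (30.8, 41), (33.1, 40), (35.5, 40), (38.3, 42), (40.7, 41), (43.1, 40), (45.5, 40), (47.7, 42), (49.9, 42), (52.5, 40), (54.9, 40), (57.6, 41), (59.7, 43), (60.0, 48)]
[-0.36887285  2.709745    0.02285572]
```

View pics/c6.png

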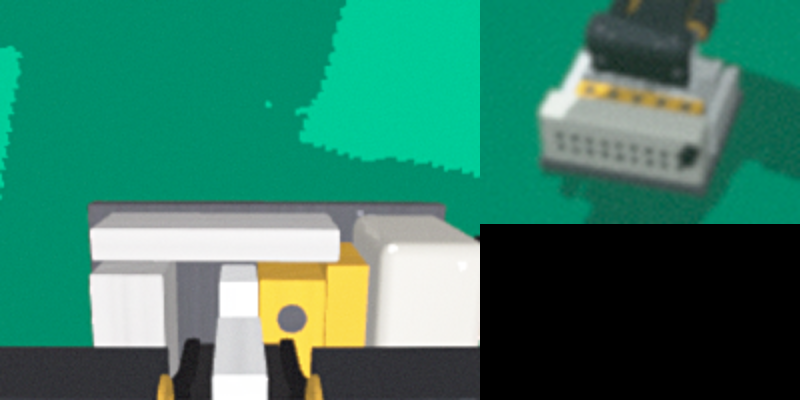

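```bash
python3 -m pendant '[[0,0.005,0,0,0,0,1],[0,0.01,0,0,0,0,1],[0,0.01,0,0,0,0,1],[0,0.01,0,0,0,0,1]]'|grep -E 'pos|force'; python3 -m pendant '[[0,0.01,0,0,0,0,1],[0,0.015,0,0,0,0,1],[0,0.015,0,0,0,0,1],[0,0.015,0,0,0,0,1]]'
python3 - <<'E'
from h import *
p,d,c,T=snap('side');p2,d2,c2,T2=snap('scene'); W=cloud(d,c,T)
C=np.array([.545,-.15,.03]); u,v=proj(C,c,T).astype(int); u2,v2=proj(C,c2,T2).astype(int); print(u,v,u2,v2)
a=cv2.resize(p[max(0,v-45):v+45,max(0,u-45):u+45],(400,400),interpolation=2); b=cv2.resize(p2[v2-40:v2+40,u2-40:u2+40],(400,400),interpolation=2)
cv2.imwrite('pics/c7.png',np.hstack([a,b])[:,:,::-1])
for n,pp,dd,cc,TT in (('side',p,d,c,T),('scene',p2,d2,c2,T2)):
    W=cloud(dd,cc,TT); hsv=cv2.cvtColor(pp,cv2.COLOR_RGB2HSV); z=W[...,2]
    m=(hsv[...,0]>12)&(hsv[...,0]<35)&(hsv[...,1]>100)&(z>.034)&(z<.048)&(abs(W[...,0]-.545)<.05)&(abs(W[...,1]+.145)<.08)
    if m.sum()>20:
        S=W[m][:,:2]*1000-[512.8,-110.8]; sx=S@[.9837,-.1797]; sy=S@[.1797,.9837]
        for lo in range(-85,30,10):
            k=(sy>lo)&(sy<lo+10)
            if k.sum()>2: print(n,lo,k.sum(),np.round([sx[k].min(),sx[k].max()],1))
E
```

```text
position: [0.5359, -0.1148, 0.1278]
force: [-15.3, -0.6, 8.7]
grasp_force: 30.0
time_s: 15.05
position: [0.5366, -0.1147, 0.1275]
tcp_rot: [[0.174, 0.984, -0.024], [0.985, -0.174, 0.006], [0.002, -0.025, -1.0]]
force: [-19.6, -1.7, 10.8]
opening: 0.134
grasp_force: 29.9
345 247 267 204
side -85 56 [25.6 57.8]
side -75 57 [24.8 58.5]
side -65 58 [25.1 56.8]
side -55 55 [24.8 56.8]
side -45 58 [25.1 56.8]
side -35 50 [25.5 57.7]
side -25 55 [25.1 57.7]
side -15 41 [25.3 57.2]
side -5 30 [36.2 57. ]
side 5 19 [43.3 57.7]
side 15 12 [47.  56.9]
scene -85 5 [28.1 38.5]
scene -75 15 [24.7 45. ]
scene -65 18 [24.6 43.7]
scene -55 10 [25.9 41.2]
scene -45 14 [28.  41.1]
scene -35 9 [32.9 44.4]
scene -25 16 [27.5 41.9]
scene -15 5 [33.8 39.9]
scene -5 13 [29.9 43.5]
scene 5 8 [28.8 40.8]
scene 15 7 [27.2 43.6]
```

View pics/c7.png

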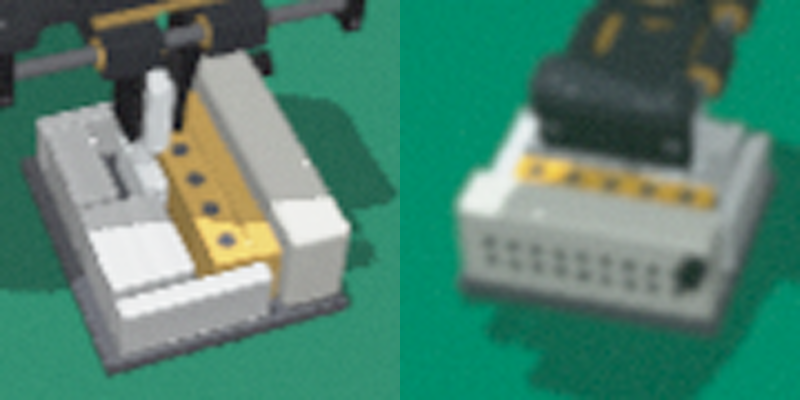

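The side view shows the block and heater plate as one band with no gap. It is 32 mm wide, as expected for 20 + 12, and its back edge is straight over the stretch it shows (about 80 mm). The spacer is upright in the wide gap, pressing with about 19 N. I'm handing in.

```bash
python3 -m pendant '[[0,0,0,0,0,0,1],[0,0,0,0,0,0,1],[0,0,0,0,0,0,1]]'; python3 -c "
from rig import bot
print(bot.hand_in())"
```

```text
time_s: 15.45
position: [0.5366, -0.1147, 0.1276]
tcp_rot: [[0.174, 0.984, -0.024], [0.985, -0.174, 0.006], [0.002, -0.025, -1.0]]
force: [-19.2, -1.7, 11.2]
opening: 0.134
grasp_force: 29.9
the job is handed in; nothing more can be done
None
```

I handed the job in at about 15.5 s, with the spacer unlocked counter-clockwise, lifted out, and still gripped in the wide gap, pressing the block flush against the heater with about 19 N; the hand-in gave no verdict, and the turn needed was about 113° by my measurement, more than the stated 0.8 to 1.3 rad.

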